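Seat the keyed disc on its spring mount

TASK

The notched steel disc on the green wheel mount is out of register with the red pin. With the fingertips push it round on its spindle until its notch stands over the pin, then press it straight down until it is fully home on the pin, and finish while still holding it pressed down against its spring. Do not lift the disc, and leave everything else on the bench where it is.

Things in the scene. Friction and masses are not known exactly. Their poses are not given: they have to be found in the camera images.
- mount: round green flange, 176 mm across, 12 mm thick, fixed to the bench; origin at the centre of its underside on the bench, z up, red pin along its own +x. In its middle a 48 mm column ends in a flat shoulder 28 mm above the bench; on it stands an 18 mm spindle up to 46 mm, inside the disc's bore.
- sleeve (a joint): height of the brass spring sleeve round the column (84 mm across) that carries the disc: 0 m = up (its top 38 mm above the bench), 0.010 = pressed down until the disc rests on the shoulder. It slides only vertically and does not turn; the disc turns on it with plain friction and stays where it is left.
- pin (a point): point on the top line of the red pin, 57 mm from the mount's axis, 36 mm above the bench. The pin is a red bar 10 mm thick with a round top, lying level and radially from 51 to 83 mm from the axis, so its outer part shows beyond the disc's rim.
- disc: loose steel disc, 124 mm across, 12 mm thick, about 0.35 kg, its blind bore (20 mm wide and deep) on the spindle with 1 mm play all round; origin at the centre of its underside, z up, notch along its own +x. Underside 38 mm above the bench at the start, 28 mm fully home with the pin in the notch. Pressing it home takes 5 to 10 N; let go, it springs up again.
- notch (a point): centre of the disc's rim notch at the underside, 57 mm from its axis. The notch is 16 mm wide with parallel sides, open at the rim, 16 mm deep radially, cut through the thickness; a yellow line on top of the disc points to it. Anywhere else the disc lands on the pin and cannot go home.
- stud_a (a point): centre of the top of one of two black upright studs on the disc, 12 mm thick and 16 mm tall (top 28 mm above the disc's underside), 46 mm from its axis, a quarter turn counter-clockwise (seen from above) from the notch. Pushing it sideways with 1 to 4 N turns the disc.
- stud_b (a point): the same for the other stud, a quarter turn clockwise from the notch.
- boss (a point): where to press: centre of the top of the dark closed boss, 40 mm across, in the middle of the disc, 12 mm above the disc's top and 24 mm above its underside.
- angle_iron: length of galvanised steel angle, 210 mm long, at the back; leave alone
- hammer: hammer with a wooden handle, 300 mm long, on the right; leave alone
- mug: white enamel mug, at the back right; leave alone
- tape_measure: yellow tape measure, 59 mm tall, to the right of the mount; leave alone
- horseshoe: steel horseshoe lying flat, to the right of the mount; leave alone
- hoof_pick: hoof pick with a blue handle, along the left edge; leave alone
- paint_stick: white and red marking stick, along the left edge; leave alone
Not all that is in view belongs to the job. There is more than one size of the mount; the job needs the larger.

How it is judged:
By the outcome, as a careful person would: the job done as asked, in the order asked, and still so for the second after the job is handed in, while the arm keeps its last pose, push and grip.
It also fails if it takes over 64 s, if anything falls off the work surface, if the arm or the gripper's body presses on something with over 40 N, if the wrist force passes 120 N, or if a joint passes its speed limit or range.

ROBOT

A 6-joint arm with a two-finger parallel gripper is mounted at the origin on the work surface; the furniture and walls round the work are solid. World frame = base frame: x ahead of the robot, y to its left, z up, the work surface at z = 0. Lengths are in m, angles in rad, forces in N, time in s.
With the tool pointing down it reaches from about 0.3 to 0.875 m from the base axis. Payload 6.4 kg.
Tool frame: the origin (TCP) lies at the very end of the fingers, on their centre line; the grasp point (between the pads) lies 19 mm behind it; z points along the fingers, y is the line along which they close (so a half turn about z gives the same grasp; the last joint's range is limited). The gripper opens to 85 mm and grips with 20 to 120 N. Pads are 22 mm wide; open, the fingers measure 114 mm over their backs; the gripper's body (76 mm by 85 mm) begins 54 mm behind the grasp point. The pads swing forward as they close: fully open they stand 13 mm farther back than shut.
Start: joints at [-1.466, 0.181, 1.607, -0, 1.354, -0.206], TCP at [0.176, -0.547, 0.231] pointing down, gripper open.
Joint ranges: [-2.99, 2.99], [-0.89, 2.07], [0.3, 2.58], [-1.14, 4.28], [0, 2.63], [-3.12, 3.12]. Speed limits (rad/s): [2.57, 2.57, 3.01, 3.14, 3.14, 3.14].

INTERFACE

Orientations are given as a unit quaternion [w, x, y, z].
In Python, from bench import ctrl gives the robot as it stands.
- The arm moves only by the tool jog_arm, never from a script. Its argument "series" is a list that holds one entry, the list of rows, each a list of 7 numbers: the shift along the tool's x, y, z in mm, then the turn, a rotation vector about the tool's x, y, z in rad, then the finger opening in mm, from 0 to 85.4. In form: [[[tx, ty, tz, rx, ry, rz, gripper], ...]]. A call has exactly 10 rows; each row shifts and turns the commanded pose from where the row before left it, along the tool's axes as they then stand; what a row does not reach is not made up. A row lasts 1/10 s, in which the tool goes at most 50 mm and 8.59 degrees, less where a joint would pass 70% of its speed; a pose out of reach is approached as far as the arm can. A call with a gripper value outside its range is refused whole. The fingers move at their own pace and stop on an object; the grip force is fixed at half the most. Time passes only in rows, so rows that do not move let the fingers close, or fill a call up. It gives the time, the measured TCP pose, the force, the opening and the grip force at its end, in the units of the state.
- ctrl.get_obs(): the state, without advancing time (a new reading comes with each control period).
- ctrl.camera(name): name is "side" or "top" or "wrist"; returns a dict with "frame" (400x640x3 uint8, blue, green, red), "z_map" (400x640 float32, m along the optical axis (not along the pixel's ray), 0 where there is no reading), "fx", "fy", "cx", "cy" (pixels), "k1" (the pictures are not rectified: a ray, as slopes to the right and down, at radius r is drawn at 1 + k1 r^2 times it, then the intrinsics apply), "xyz" and "rotation" of the camera in the world. Camera axes: x right, y down, z forward; pixel columns grow to the right and rows downward; lengths in m; the calibration is good to about 2 mm. A picture is of the moment at which its call begins.
- ctrl.hand_in(): hands the job in; it is judged then, once.
The state is a dict: "time_s": time; "q": joint angles; "dq": joint speeds; "joint_efforts": joint torques, N m; "eef_pos": TCP position; "eef_rot": TCP orientation; "wrist_force": force on the tool from outside, world axes, zero at the start; "torque": the same for the moment, N m; "opening": opening from 0.0 (shut) to 1.0 (fully open); "grasp_force": force on a finger pad.
Only numpy, scipy, OpenCV 4.12 (cv2) and the standard library are available. Lean on these libraries where they do the work, as an engineer would, in place of code of your own. Each camera call takes 0.05 s, during which the arm holds its last target. There are 200 camera calls.

## Working session

There is one attempt and no reset: what is moved stays moved. The work goes in short steps, Python scripts to look and compute and a tool call to move; the robot and the scene stay as the last step left them, time stands still between calls to the robot, and variables do not carry over. Pictures are saved under pics/ and viewed, at most 10 in all, crops included, and the job is handed in when it is done.

Besides the shell and the picture viewer there is one more tool, called after "Request:" as a command line: name --argument value ..., lists and objects as JSON in quotes. jog_arm: Moves the arm, as the interface text tells. Its arguments: {"type":"object","properties":{"series":{"type":"array"}},"required":["series"]}

```bash
mkdir -p pics; cat > h.py <<'E'
import numpy as np, cv2
from bench import ctrl
def ray(c,u,v):
    K=np.array([[c['fx'],0,c['cx']],[0,c['fy'],c['cy']],[0,0,1.]])
    p=cv2.undistortPoints(np.array([[[u,v]]],float),K,np.array([c['k1'],0,0,0,0.]))[0,0]
    return np.asarray(c['rotation'])@np.array([p[0],p[1],1.])
def onplane(c,u,v,z):
    d=ray(c,u,v);o=np.asarray(c['xyz']);return o+d*(z-o[2])/d[2]
def depthpt(c,u,v):
    z=c['z_map'][int(round(v)),int(round(u))];return np.asarray(c['xyz'])+ray(c,u,v)*z
def tri(c1,p1,c2,p2):
    d1,d2=ray(c1,*p1),ray(c2,*p2);o1,o2=map(np.asarray,(c1['xyz'],c2['xyz']))
    s=np.linalg.lstsq(np.stack([d1,-d2],1),o2-o1,rcond=None)[0]
    a,b=o1+s[0]*d1,o2+s[1]*d2;return (a+b)/2,np.linalg.norm(a-b)
E
python3 - <<'E'
from h import *
import pickle
C={n:ctrl.camera(n) for n in('top','side')}
pickle.dump(C,open('c0.pkl','wb'))
for n,c in C.items(): cv2.imwrite(f'pics/{n}0.png',c['frame']);print(n,c['xyz'],np.round(c['rotation'],3).tolist(),c['fx'],c['k1'])
o=ctrl.get_obs();print(o)
E
```

```text
top [ 0.38468969 -0.22954363  1.07602342] [-0.048, 0.709, -0.701, 0.059] 416.1076345321416 -0.10730070169152973
side [0.6796105  0.43413169 0.96785007] [-0.028, 0.096, 0.946, -0.308] 367.94701718869555 -0.08438306128514365
{'time_s': 0.1, 'q': array([-1.46631055e+00,  1.81484060e-01,  1.60788698e+00,  2.56867514e-05,
        1.35383127e+00, -2.06296845e-01]), 'dq': array([-0.00015322, -0.00297842, -0.0014786 ,  0.00068557, -0.00021888,
        0.00120707]), 'joint_efforts': array([-4.80525614e-04, -4.45882273e+01, -3.52239347e+01, -2.79135356e-04,
        4.15616450e-03,  5.31024671e-05]), 'eef_pos': array([ 0.17581063, -0.54694277,  0.23047469]), 'eef_rot': array([-8.03149031e-04,  9.87951154e-01,  1.54763913e-01,  5.34763870e-05]), 'wrist_force': array([0.28485249, 0.6716347 , 0.26736512]), 'torque': array([0.04502308, 0.01823762, 0.03129818]), 'grasp_force': 0.0, 'opening': 0.9989115244925254}
```

View pics/top0.png

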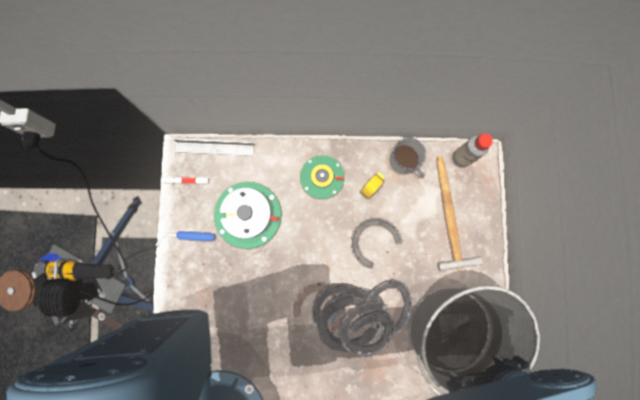

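View pics/side0.png

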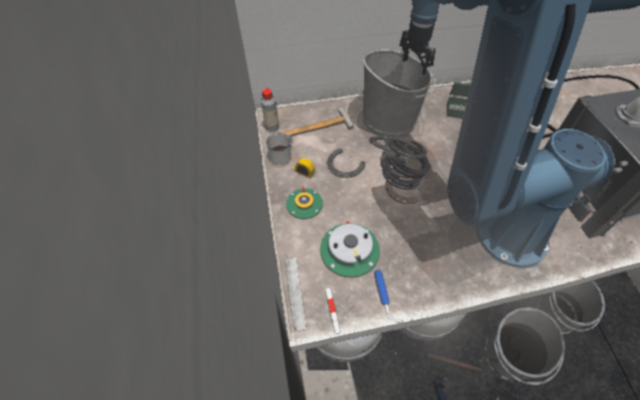

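Candidates: the large green mount at top (247,214) / side (350,248), and the small one with a yellow ring at top (322,176) / side (304,203). I choose the large one: it has the steel disc, studs and boss. Next is a close crop of it, plus measurements.

```bash
python3 - <<'E'
from h import *
import pickle
C=pickle.load(open('c0.pkl','rb'))
t=C['top']['frame'][174:254,202:292];s=C['side']['frame'][208:288,305:395]
im=np.hstack([cv2.resize(x,None,fx=4.4,fy=4.4,interpolation=cv2.INTER_CUBIC) for x in(t,s)])
cv2.imwrite('pics/crop0.png',im);print(im.shape)
B={'top':(202,174,292,254),'side':(305,208,395,288)}
def big(m):
    n,l,st,ce=cv2.connectedComponentsWithStats(m.astype(np.uint8));return [(st[i,4],ce[i].round(1).tolist()) for i in np.argsort(-st[1:,4])+1][:4]
for n,c in C.items():
    x0,y0,x1,y1=B[n];f=c['frame'];h=cv2.cvtColor(f,cv2.COLOR_BGR2HSV);M=np.zeros(f.shape[:2],bool);M[y0:y1,x0:x1]=1
    H,S,V=[h[...,i].astype(int) for i in range(3)]
    ms=dict(green=(H>55)&(H<95)&(S>90),red=((H<8)|(H>172))&(S>110),yel=(H>18)&(H<40)&(S>60)&(V>120),dark=(V<110)&(S<70))
    for k,m in ms.items(): print(n,k,big(m&M))
    g=(ms['green']&M).astype(np.uint8)
    cn=max(cv2.findContours(g,0,2)[0],key=cv2.contourArea); cn=cv2.convexHull(cn)
    P=np.array([onplane(c,*p[0],0.012) for p in cn])[:,:2]
    A=np.c_[2*P,np.ones(len(P))];r=np.linalg.lstsq(A,(P**2).sum(1),rcond=None)[0]
    print(n,'flange centre',r[:2],'r',np.sqrt(r[2]+r[0]**2+r[1]**2))
    for k,z in(('red',.036),('yel',.05),('dark',.062)):
        for a,p in big(ms[k]&M): print('  ',k,a,p,onplane(c,*p,z).round(4),'depth',depthpt(c,*p).round(4))
    # bench height check
E
```

```text
(352, 792, 3)
top green [(np.int32(251), [242.2, 241.3]), (np.int32(105), [218.9, 212.9]), (np.int32(78), [271.5, 230.3]), (np.int32(24), [240.4, 185.1])]
top red [(np.int32(26), [273.6, 218.0])]
top yel [(np.int32(11), [228.8, 214.3])]
top dark [(np.int32(1), [243.0, 194.0])]Traceback (most recent call last):
  File "<stdin>", line 17, in <module>
  File "h.py", line 8, in onplane
    d=ray(c,u,v);o=np.asarray(c['xyz']);return o+d*(z-o[2])/d[2]
  File "h.py", line 6, in ray
    return np.asarray(c['rotation'])@np.array([p[0],p[1],1.])
           ~~~~~~~~~~~~~~~~~~~~~~~~~^~~~~~~~~~~~~~~~~~~~~~~~~
ValueError: matmul: Input operand 1 has a mismatch in its core dimension 0, with gufunc signature (n?,k),(k,m?)->(n?,m?) (size 3 is different from 4)
```

View pics/crop0.png

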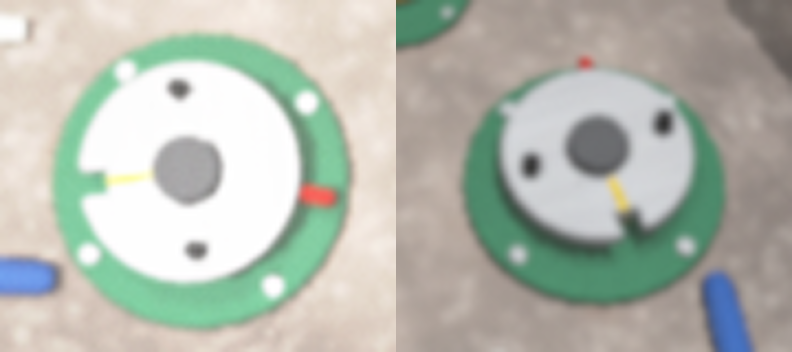

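The crop confirms the large mount. The notch is at top-crop (95,183), pin (319,196), studs (179,88) and (197,250), boss (188,170), so the notch is nearly opposite the pin. The rotation is a quaternion, so I'll fix that and measure.

```bash
sed -i 's/^from bench import ctrl/from bench import ctrl\nfrom scipy.spatial.transform import Rotation as R\ndef rot(c): return R.from_quat(np.asarray(c["rotation"]),scalar_first=True).as_matrix()/; s/return np.asarray(c\[.rotation.\])@/return rot(c)@/' h.py
python3 - <<'E'
from h import *
import pickle
C=pickle.load(open('c0.pkl','rb'));T,S=C['top'],C['side']
def circ(P):
    A=np.c_[2*P,np.ones(len(P))];r=np.linalg.lstsq(A,(P**2).sum(1),rcond=None)[0]
    return r[:2].round(4),np.sqrt(r[2]+r[0]**2+r[1]**2).round(4)
B={'top':(202,174,292,254),'side':(305,218,395,288)}
for n,c in C.items():
    x0,y0,x1,y1=B[n];f=c['frame'];h=cv2.cvtColor(f,cv2.COLOR_BGR2HSV);M=np.zeros(f.shape[:2],bool);M[y0:y1,x0:x1]=1
    H,Sa,V=[h[...,i].astype(int) for i in range(3)]
    g=((H>50)&(H<95)&(Sa>60)&M).astype(np.uint8)
    cn=cv2.convexHull(np.vstack(cv2.findContours(cv2.morphologyEx(g,cv2.MORPH_OPEN,np.ones((3,3))),0,1)[0]))
    print(n,'flange',circ(np.array([onplane(c,*p[0],0.012) for p in cn])[:,:2]))
    d=((V>(200 if n=='top' else 150))&(Sa<40)&M).astype(np.uint8)
    k=cv2.connectedComponentsWithStats(d);i=1+np.argmax(k[2][1:,4])
    cn=cv2.convexHull(np.vstack(cv2.findContours((k[1]==i).astype(np.uint8),0,1)[0]))
    print(n,'disc',circ(np.array([onplane(c,*p[0],0.05) for p in cn])[:,:2]))
    print(n,'bench h', depthpt(c,*((300,260) if n=='top' else (390,320))))
off={'T':(202,174),'S':(305,208)}
q={'notch':((95,183),(628,225),.05),'pinend':((319,196),(585,63),.036),'studN':((179,88),(663,123),.066),'studS':((197,250),(531,164),.066),'boss':((188,170),(598,146),.062),'yel':((125,180),(619,195),.05)}
for k,(a,b,z) in q.items():
    a=np.array(a)/4.4+off['T']-.4; b=(np.array(b)-[396,0])/4.4+off['S']-.4
    p,e=tri(T,a,S,b);print(k,a.round(1),b.round(1),'tri',p.round(4),'gap',round(e,4),'T',onplane(T,*a,z)[:2].round(4),'S',onplane(S,*b,z)[:2].round(4))
E
```

```text
top flange (array([ 0.5044, -0.0532]), np.float64(0.0851))
top disc (array([ 0.5054, -0.0568]), np.float64(0.1489))
top bench h [ 0.38992773 -0.19104972  0.00302587]
side flange (array([ 0.5045, -0.0481]), np.float64(0.085))
side disc (array([ 0.522 , -0.0187]), np.float64(0.1553))
side bench h [4.48632643e-01 1.73272775e-01 1.39815435e-04]
notch [223.2 215.2] [357.3 258.7] tri [0.4974 0.0017 0.0442] gap 0.0013 T [4.974e-01 2.000e-04] S [0.498  0.0047]
pinend [274.1 218.1] [347.6 221.9] tri [ 0.4931 -0.1254  0.0362] gap 0.0001 T [ 0.4932 -0.1254] S [ 0.4931 -0.1256]
studN [242.3 193.6] [365.3 235.6] tri [ 0.5072 -0.0409  0.1249] gap 0.0748 T [ 0.5497 -0.0483] S [ 0.4609 -0.0533]
studS [246.4 230.4] [335.3 244.9] tri [ 0.5026 -0.0629  0.0015] gap 0.0809 T [ 0.4592 -0.0617] S [ 0.5503 -0.0415]
boss [244.3 212.2] [350.5 240.8] tri [ 0.5042 -0.0526  0.0534] gap 0.0019 T [ 0.5041 -0.0544] S [ 0.505  -0.0476]
yel [230.  214.5] [355.3 251.9] tri [ 0.4988 -0.0167  0.0506] gap 0.0009 T [ 0.4993 -0.0168] S [ 0.4983 -0.0168]
```

Measured: the centre is about (0.505,−0.052), the pin direction about −99° and the notch about +97.5°. Stud_b is at about 7.6° (north) and stud_a at about 187.6° (south). Heights are plausible: the pin triangulates to 36.2 mm and the flange radius to 85 mm.

The plan is to centre the open gripper on the axis and push both studs counter-clockwise as a couple by about 163°. First I lift clear of the bucket and move above the disc.

Request:
jog_arm --series '[[[0,0,-40,0,0,0,85],[0,0,-40,0,0,0,85],[0,0,-40,0,0,0,85],[30,-24,0,0,0,0,85],[30,-24,0,0,0,0,85],[30,-24,0,0,0,0,85],[30,-24,0,0,0,0,85],[30,-24,0,0,0,0,85],[30,-24,0,0,0,0,85],[30,-24,0,0,0,0,85]]]'

```text
time_s: 1.1
eef_pos: [0.3249, -0.3217, 0.3509]
eef_rot: [-0.0, 0.988, 0.155, -0.0]
wrist_force: [-0.1, -1.0, 1.5]
opening: 0.996
grasp_force: 0.0
```

Request:
jog_arm --series '[[[32,-25,0,0,0,0,85],[32,-25,0,0,0,0,85],[32,-25,0,0,0,0,85],[32,-25,0,0,0,0,85],[32,-25,0,0,0,0,85],[32,-25,0,0,0,0,85],[32,-25,0,0,0,0,85],[31,-25,0,0,0,0,85],[0,0,0,0,0,0,85],[0,0,0,0,0,0,85]]]'

```text
time_s: 2.1
eef_pos: [0.5059, -0.0541, 0.3507]
eef_rot: [-0.0, 0.988, 0.156, -0.001]
wrist_force: [0.2, -0.9, -0.4]
opening: 0.993
grasp_force: 0.0
```

Request:
jog_arm --series '[[[0,0,15,0,0,-0.11,85],[0,0,15,0,0,-0.11,85],[0,0,15,0,0,-0.11,85],[0,0,15,0,0,-0.11,85],[0,0,15,0,0,-0.11,85],[0,0,15,0,0,-0.11,85],[0,0,15,0,0,-0.11,85],[0,0,15,0,0,-0.11,85],[0,0,0,0,0,0,85],[0,0,0,0,0,0,85]]]'

```text
time_s: 3.1
eef_pos: [0.5057, -0.0558, 0.2315]
eef_rot: [-0.0, 0.829, 0.559, -0.0]
wrist_force: [0.4, 0.2, -0.6]
opening: 0.99
grasp_force: 0.0
```

```bash
python3 - <<'E'
from h import *
import pickle
c=ctrl.camera('wrist');pickle.dump(c,open('w1.pkl','wb'));cv2.imwrite('pics/w1.png',c['frame'])
o=ctrl.get_obs();print(o['time_s'],o['q'],o['eef_pos'],o['eef_rot'],o['wrist_force'],c['xyz'])
E
```

```text
3.15 [-3.43109456e-01  3.10512822e-02  1.76954024e+00 -1.93891608e-04
  1.34019112e+00  4.07713622e-02] [ 0.50609965 -0.05577143  0.23204457] [3.82174821e-04 8.28999513e-01 5.59249170e-01 1.63956678e-04] [0.06791385 0.00624766 0.7802144 ] [0.53554633 0.01647191 0.37406544]
```

View pics/w1.png

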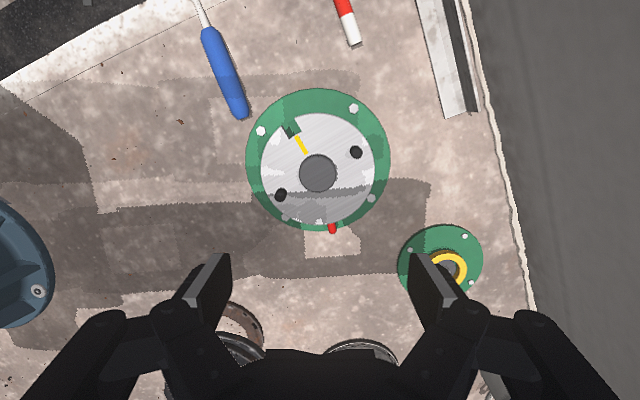

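The wrist view shows the disc with the boss at (318,173), studs at (356,152) and (280,194), notch at (290,130) and pin end at (332,229). I'll refine these with masks.

```bash
cat > meas.py <<'E'
from h import *
def meas(c,box,zs=(0.,)):
    f=c['frame'];h=cv2.cvtColor(f,cv2.COLOR_BGR2HSV);M=np.zeros(f.shape[:2],bool);x0,y0,x1,y1=box;M[y0:y1,x0:x1]=1
    H,S,V=[h[...,i].astype(int) for i in range(3)]
    ms=dict(red=(((H<8)|(H>172))&(S>110)&(V>90),.034),yel=((H>18)&(H<40)&(S>90)&(V>120),.05),dark=((V<62)&(S<90),.066),boss=((V>=62)&(V<125)&(S<60),.062))
    for k,(m,z) in ms.items():
        n,l,st,ce=cv2.connectedComponentsWithStats(cv2.morphologyEx((m&M).astype(np.uint8),cv2.MORPH_OPEN,np.ones((2,2)) if k!='boss' else np.ones((5,5))))
        for i in (np.argsort(-st[1:,4])+1)[:4 if k=='dark' else 1]: print(k,st[i,:5],ce[i].round(1),onplane(c,*ce[i],z)[:2].round(4))
    g=((H>50)&(H<95)&(S>60)&M).astype(np.uint8)
    cn=cv2.convexHull(np.vstack(cv2.findContours(cv2.morphologyEx(g,cv2.MORPH_OPEN,np.ones((3,3))),0,1)[0]))
    P=np.array([onplane(c,*p[0],.012) for p in cn])[:,:2];A=np.c_[2*P,np.ones(len(P))];r=np.linalg.lstsq(A,(P**2).sum(1),rcond=None)[0]
    print('flange',r[:2].round(4),np.sqrt(r[2]+r[0]**2+r[1]**2).round(4))
E
python3 - <<'E'
from meas import *
import pickle
c=pickle.load(open('w1.pkl','rb'));T=pickle.load(open('c0.pkl','rb'))['top']
meas(c,(240,85,393,240))
for n,a,b in(('boss',(318,173),(244.3,212.2)),('studb',(356,152),(242.3,193.6)),('studa',(280,194),(246.4,230.4))):
    p,e=tri(c,a,T,b);print(n,p.round(4),round(e,4),onplane(c,*a,.066 if n!='boss' else .062).round(4),depthpt(c,*a).round(4))
E
```

```text
red [329 224   8  11  74] [332.6 228.8] [ 0.494  -0.1283]
yel [296 137  13  19  97] [301.9 145.7] [ 0.5005 -0.0208]
dark [276 190  12  13 114] [281.4 195.7] [ 0.4617 -0.0592]
dark [351 147   9   9  36] [354.2 150.1] [ 0.5492 -0.0427]
boss [ 240  201   42   39 1183] [258.2 223.3] [ 0.424  -0.0797]
flange [ 0.5048 -0.0524] 0.0866
boss [ 0.5053 -0.0533  0.0548] 0.0006 [ 0.5062 -0.0519  0.062 ] [ 0.5061 -0.0522  0.0606]
studb [ 0.5508 -0.0469  0.058 ] 0.0004 [ 0.5502 -0.0452  0.066 ] [ 0.5502 -0.0452  0.0663]
studa [ 0.4594 -0.0597  0.0563] 0.0015 [ 0.4611 -0.057   0.066 ] [ 0.4611 -0.057   0.066 ]
```

Request:
jog_arm --series '[[[3,-2,20,0,0,0,85],[0,0,20,0,0,0,85],[0,0,20,0,0,0,85],[0,0,20,0,0,0,85],[0,0,20,0,0,0,85],[0,0,20,0,0,0,85],[0,0,20,0,0,0,85],[0,0,20,0,0,0,85],[0,0,15,0,0,0,85],[0,0,0,0,0,0,85]]]'

```text
time_s: 4.15
eef_pos: [0.5044, -0.0514, 0.0553]
eef_rot: [-0.001, 0.829, 0.56, -0.001]
wrist_force: [0.4, 0.3, -0.2]
opening: 0.994
grasp_force: 0.0
```

```bash
python3 - <<'E'
from h import *
import pickle
c=ctrl.camera('wrist');pickle.dump(c,open('w2.pkl','wb'));s=ctrl.camera('side')
a=c['frame'];b=cv2.resize(s['frame'][190:290,300:400],(400,400),interpolation=cv2.INTER_CUBIC)
cv2.imwrite('pics/w2.png',np.hstack([cv2.resize(a,(400,250)).repeat(1,0) if 0 else a[:400,120:520],b]))
o=ctrl.get_obs();print(o['time_s'],o['q'],o['eef_pos'],o['wrist_force'])
E
```

```text
4.25 [-3.35734413e-01  2.69711404e-01  1.89734665e+00 -5.82491250e-05
  9.73530020e-01  4.55465012e-02] [ 0.50596667 -0.05180482  0.05719298] [ 0.8562756  -0.01278608 -0.26822768]
```

View pics/w2.png

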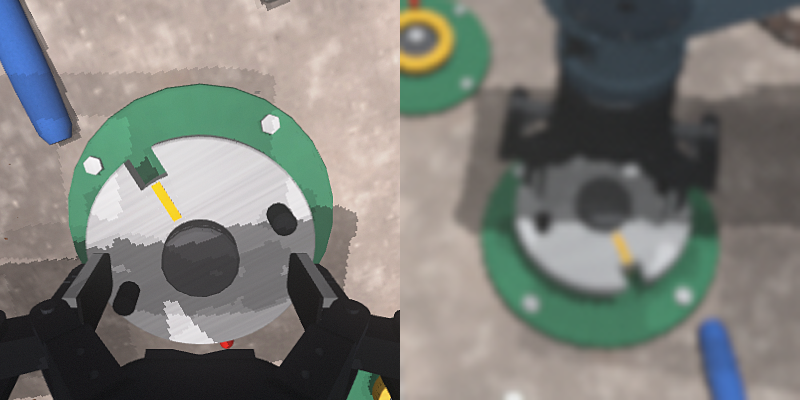

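The wrist crop shows the fingers at left (85,280) and right (310,280), with the studs about 30° counter-clockwise of them at (127,298) and (282,218). The tips are clear of the disc. I'll lower to stud height and start turning.

Request:
jog_arm --series '[[[0,0,4,0,0,0,85],[0,0,4,0,0,0,85],[0,0,4,0,0,0,85],[0,0,0,0,0,0,85],[0,0,0,0,0,-0.08,85],[0,0,0,0,0,-0.08,85],[0,0,0,0,0,-0.08,85],[0,0,0,0,0,-0.08,85],[0,0,0,0,0,-0.08,85],[0,0,0,0,0,0,85]]]'

```text
time_s: 5.25
eef_pos: [0.5053, -0.0514, 0.0443]
eef_rot: [0.0, 0.7, 0.714, -0.0]
wrist_force: [0.4, -0.2, -0.5]
opening: 0.995
grasp_force: 0.0
```

```bash
python3 - <<'E'
from h import *
c=ctrl.camera('wrist')
cv2.imwrite('pics/w3.png',c['frame'][:400,120:520])
o=ctrl.get_obs();print(o['time_s'],o['q'],o['eef_pos'],o['wrist_force'],o['torque'])
E
```

```text
5.3 [-3.35396494e-01  2.92250241e-01  1.90187845e+00  5.53805636e-05
  9.47375894e-01 -3.53621882e-01] [ 0.50535479 -0.05138302  0.04436244] [0.89435803 0.60642249 1.07976277] [-0.06470266  0.04450607  0.04752201]
```

View pics/w3.png

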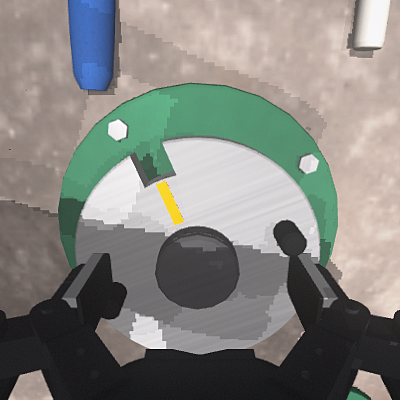

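The fingers at (90,275) and (310,275) now touch the studs, and the yellow line has shifted against the tool, so the disc turns with them. Force is small. I'll continue.

Request:
jog_arm --series '[[[0,0,0,0,0,-0.1,85],[0,0,0,0,0,-0.1,85],[0,0,0,0,0,-0.1,85],[0,0,0,0,0,-0.1,85],[0,0,0,0,0,-0.1,85],[0,0,0,0,0,-0.1,85],[0,0,0,0,0,-0.1,85],[0,0,0,0,0,-0.1,85],[0,0,0,0,0,-0.1,85],[0,0,0,0,0,-0.1,85]]]'

```text
time_s: 6.3
eef_pos: [0.5054, -0.0513, 0.0443]
eef_rot: [0.0, 0.271, 0.963, 0.0]
wrist_force: [0.2, -0.4, 0.1]
opening: 0.998
grasp_force: 0.8
```

Request:
jog_arm --series '[[[0,0,0,0,0,-0.1,85],[0,0,0,0,0,-0.1,85],[0,0,0,0,0,-0.1,85],[0,0,0,0,0,-0.1,85],[0,0,0,0,0,-0.1,85],[0,0,0,0,0,-0.1,85],[0,0,0,0,0,-0.1,85],[0,0,0,0,0,-0.1,85],[0,0,0,0,0,-0.1,85],[0,0,0,0,0,-0.1,85]]]'

```text
time_s: 7.3
eef_pos: [0.5047, -0.0512, 0.0442]
eef_rot: [-0.001, -0.224, 0.975, 0.0]
wrist_force: [-3.1, 0.5, 1.4]
opening: 0.998
grasp_force: 1.5
```

```bash
python3 - <<'E'
from meas import *
c=ctrl.camera('wrist')
cv2.imwrite('pics/w4.png',c['frame'][:400,120:520])
o=ctrl.get_obs();print(o['time_s'],o['q'],o['eef_pos'],o['wrist_force'],o['torque'])
meas(c,(175,60,470,360))
E
```

```text
7.35 [-3.35327462e-01  2.92180490e-01  1.90240544e+00 -8.97524128e-05
  9.48162173e-01 -2.36192141e+00] [ 0.50478417 -0.05118785  0.04420331] [-1.15196943  0.81681533 -0.86513438] [ 0.03825048  0.14762603 -0.06451601]
red [ 185  152   46   37 1014] [206.7 168.9] [ 0.4905 -0.1224]
yel [278 182  27  43 475] [291.4 202.9] [ 0.4828 -0.0769]
dark [ 395  222   76  139 4842] [436.2 309.8] [0.4961 0.0056]
dark [ 176  254   71  107 4624] [207.4 314.6] [ 0.5459 -0.0909]
dark [ 265  350  113   11 1021] [320.6 355.7] [ 0.5445 -0.0317]
dark [319 228  35  20 132] [336.7 235.5] [ 0.4822 -0.0543]
boss [ 276  235   84   73 4879] [317.1 271.1] [ 0.5039 -0.0533]
flange [ 0.5037 -0.0532] 0.0863
```

View pics/w4.png

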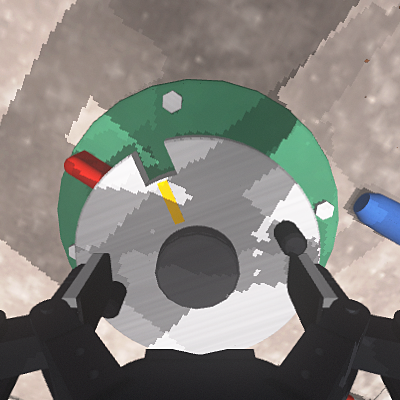

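The wrist crop shows the pin at (88,170), and the notch at (152,165) just clockwise of it, with the fingers still on the studs. I'll compute the remaining angle.

```bash
cat > ang.py <<'E'
from h import *
def line(c,m,z):
    v,u=np.nonzero(m);P=np.array([onplane(c,a,b,z)[:2] for a,b in zip(u,v)]);x,y=P.mean(0)
    vx,vy,_,_=cv2.fitLine(P.astype(np.float32),cv2.DIST_HUBER,0,1e-4,1e-4).ravel();return np.array([x,y]),np.array([vx,vy])
def go(c,zd=.05):
    f=c['frame'];h=cv2.cvtColor(f,cv2.COLOR_BGR2HSV);H,S,V=[h[...,i].astype(int) for i in range(3)]
    M=np.zeros(H.shape,bool);M[60:345,170:475]=1
    def big(m):
        n,l,st,_=cv2.connectedComponentsWithStats((m&M).astype(np.uint8));return l==1+np.argmax(st[1:,4])
    y=big((H>18)&(H<40)&(S>90)&(V>90));r=big(((H<8)|(H>172))&(S>110)&(V>60))
    ctr=np.array([.5045,-.0523])
    for n,m,z in(('yel',y,zd),('red',r,.034)):
        p,d=line(c,m,z);d=d*np.sign(d@(p-ctr));q=p-ctr
        print(n,p.round(4),'fit',np.degrees(np.arctan2(d[1],d[0])).round(1),'radial',np.degrees(np.arctan2(q[1],q[0])).round(1),'line miss centre mm',1e3*(d[0]*q[1]-d[1]*q[0]).round(4),m.sum())
E
python3 - <<'E'
from ang import *
go(ctrl.camera('wrist'))
E
```

```text
yel [ 0.4828 -0.0777] fit -132.1 radial -130.6 line miss centre mm 0.9 479
red [ 0.4903 -0.123 ] fit -70.2 radial -101.4 line miss centre mm -37.400000000000006 1025
```

Request:
jog_arm --series '[[[0,0,0,0,0,-0.06,85],[0,0,0,0,0,-0.06,85],[0,0,0,0,0,-0.06,85],[0,0,0,0,0,-0.06,85],[0,0,0,0,0,-0.06,85],[0,0,0,0,0,-0.06,85],[0,0,0,0,0,-0.06,85],[0,0,0,0,0,0,85],[0,0,0,0,0,0,85],[0,0,0,0,0,0,85]]]'

```text
time_s: 8.4
eef_pos: [0.505, -0.0513, 0.0441]
eef_rot: [-0.0, -0.42, 0.908, 0.0]
wrist_force: [-2.8, -0.4, -1.3]
opening: 0.996
grasp_force: 1.1
```

```bash
python3 - <<'E'
from ang import *
c=ctrl.camera('wrist');go(c);o=ctrl.get_obs();print(o['q'][5],o['eef_pos'],o['wrist_force'])
cv2.imwrite('pics/w5.png',cv2.resize(c['frame'][90:290,190:450],(780,600),interpolation=cv2.INTER_CUBIC))
E
```

```text
yel [ 0.4948 -0.0846] fit -108.1 radial -106.7 line miss centre mm 0.8 483
red [ 0.4919 -0.1203] fit -95.3 radial -100.5 line miss centre mm -6.3 1325
-2.773409554766344 [ 0.50503081 -0.05132475  0.04414155] [-2.66961648 -1.69888873  0.09483349]
```

View pics/w5.png

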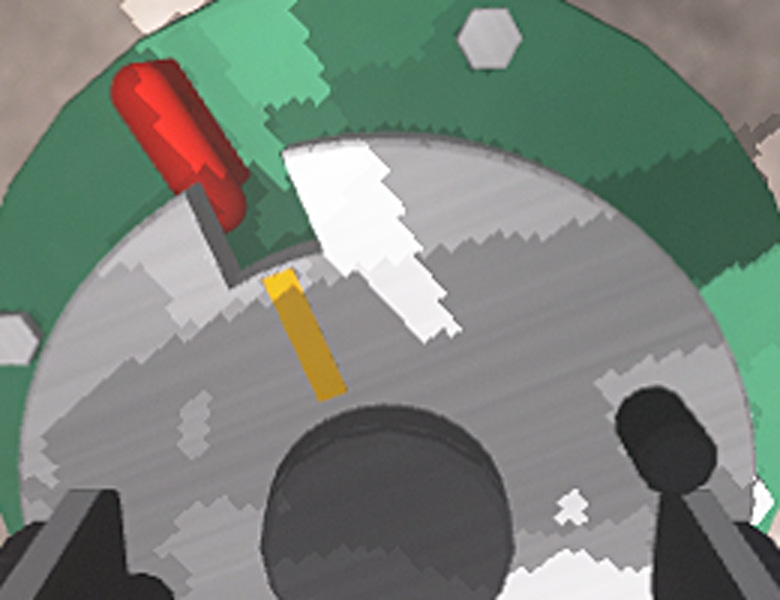

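The crop shows the notch, with mouth corners at (187,190) and (283,150). Its left wall still covers part of the red pin, so it needs a few more degrees. I'll cast edges onto their planes for a precise offset.

```bash
python3 - <<'E'
from h import *
c=ctrl.camera('wrist');o=np.array([190,90]);X=np.array([.5045,-.0523])
def P(p,z): p=(np.array(p)+.5)/3-.5+o;return onplane(c,*p,z)[:2]
def pol(q): d=q-X;return (1e3*np.hypot(*d)).round(1),np.degrees(np.arctan2(d[1],d[0])).round(2)
L=[(187,192),(230,287)];Rr=[(283,150),(322,247)]
for n,e in(('notchL',L),('notchR',Rr)): print(n,[pol(P(p,.05)) for p in e])
print('notch width',[1e3*np.linalg.norm(P(a,.05)-P(b,.05)) for a,b in zip(L,Rr)], 'mid',[pol((P(a,.05)+P(b,.05))/2) for a,b in zip(L,Rr)])
for z in(.031,.034): 
  a,b=P((112,105),z),P((183,191),z);d=(a-b)/np.linalg.norm(a-b);n=np.array([d[1],-d[0]])
  print('pin left',pol(a),pol(b),'dir',np.degrees(np.arctan2(d[1],d[0])),'axis pts',pol(a-5e-3*n),pol(a+5e-3*n),pol(b-5e-3*n),pol(b+5e-3*n))
print('pin crest guess',[pol(P(p,.036)) for p in((148,80),(190,135))])
print('boss',[P(p,.062).round(4) for p in((387,420),(262,545),(514,545))])
E
```

```text
notchL [(np.float64(61.5), np.float64(-100.56)), (np.float64(46.0), np.float64(-97.61))]
notchR [(np.float64(61.7), np.float64(-115.32)), (np.float64(46.2), np.float64(-117.14))]
notch width [np.float64(15.832879440496761), np.float64(15.643229781593545)] mid [(np.float64(61.1), np.float64(-107.95)), (np.float64(45.4), np.float64(-107.4))]
pin left (np.float64(79.6), np.float64(-94.74)) (np.float64(61.6), np.float64(-95.21)) dir -93.16973679454627 axis pts (np.float64(79.6), np.float64(-91.14)) (np.float64(79.9), np.float64(-98.33)) (np.float64(61.6), np.float64(-90.55)) (np.float64(61.9), np.float64(-99.83))
pin left (np.float64(79.3), np.float64(-95.36)) (np.float64(61.6), np.float64(-95.99)) dir -93.16973679454624 axis pts (np.float64(79.2), np.float64(-91.75)) (np.float64(79.6), np.float64(-98.96)) (np.float64(61.6), np.float64(-91.34)) (np.float64(62.0), np.float64(-100.61))
pin crest guess [(np.float64(79.1), np.float64(-101.01)), (np.float64(68.5), np.float64(-101.96))]
boss [array([ 0.4909, -0.0693]), array([ 0.5193, -0.0658]), array([ 0.4896, -0.0406])]
```

Notch −107.8°, pin about −99.3°, which leaves 8.5° (0.148 rad).

Request:
jog_arm --series '[[[0,0,0,0,0,-0.04,85],[0,0,0,0,0,-0.04,85],[0,0,0,0,0,-0.04,85],[0,0,0,0,0,-0.025,85],[0,0,0,0,0,0,85],[0,0,0,0,0,0,85],[0,0,0,0,0,0,85],[0,0,0,0,0,0,85],[0,0,0,0,0,0,85],[0,0,0,0,0,0,85]]]'

```text
time_s: 9.5
eef_pos: [0.5055, -0.0515, 0.0444]
eef_rot: [0.0, -0.486, 0.874, -0.0]
wrist_force: [-0.4, -0.8, -1.2]
opening: 0.997
grasp_force: 0.6
```

```bash
python3 - <<'E'
from ang import *
c=ctrl.camera('wrist');go(c);o=ctrl.get_obs();print(o['q'][5],o['eef_pos'],o['wrist_force'])
cv2.imwrite('pics/w6.png',cv2.resize(c['frame'][90:290,190:450],(780,600),interpolation=cv2.INTER_CUBIC))
E
```

```text
yel [ 0.4998 -0.0858] fit -99.8 radial -98.0 line miss centre mm 1.0 481
red [ 0.4932 -0.1196] fit -100.6 radial -99.5 line miss centre mm 1.3 1348
-2.92025188924091 [ 0.50552679 -0.05144739  0.04440816] [-0.6865949  -1.94921155 -0.56984436]
```

View pics/w6.png

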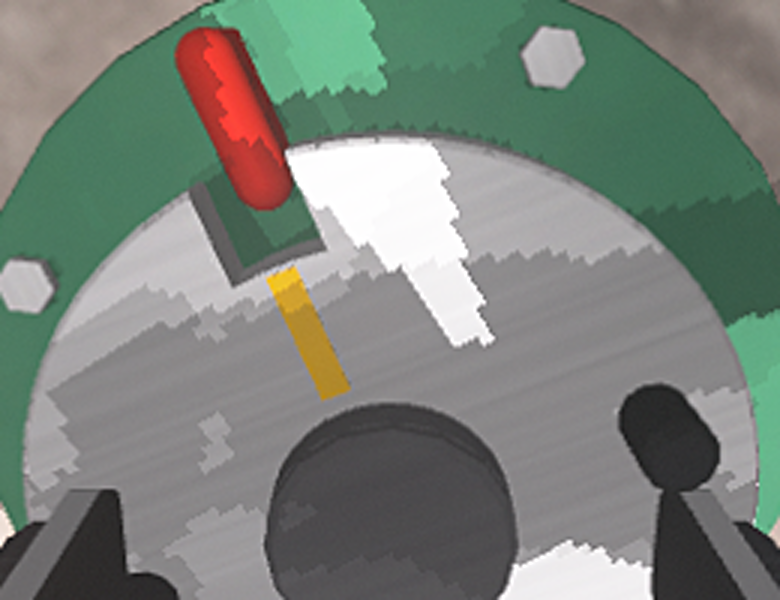

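The crop shows the pin (235,120) now lies in line with the notch (mouth corners (190,188) and (285,150)) and with the yellow line (308,335). A numeric check of the lateral offset in the notch follows.

```bash
python3 - <<'E'
from h import *
c=ctrl.camera('wrist');o=np.array([190,90]);X=np.array([.5045,-.0523])
print('cam',np.asarray(c['xyz']).round(3))
def P(p,z): p=(np.array(p)+.5)/3-.5+o;return onplane(c,*p,z)[:2]
L=[P(p,.05) for p in((190,188),(235,285))];Rr=[P(p,.05) for p in((285,150),(325,248))]
m=[(a+b)/2 for a,b in zip(L,Rr)];d=m[0]-m[1];d/=np.linalg.norm(d);n=np.array([-d[1],d[0]])
print('notch dir',np.degrees(np.arctan2(d[1],d[0])),'width',[(b-a)@n*1e3 for a,b in zip(L,Rr)],'mid rad',[np.degrees(np.arctan2(*(q-X)[::-1])) for q in m])
for z in(.031,.033):
  print(z,'left',[round((P(p,z)-m[0])@n*1e3,1) for p in((177,65),(236,192))],'right',[round((P(p,z)-m[0])@n*1e3,1) for p in((243,45),(292,170))])
e=P((264,210),.033)-X;print('pin inner end r',np.hypot(*e),np.degrees(np.arctan2(e[1],e[0])))
E
```

```text
cam [ 0.465 -0.118  0.187]
notch dir -100.66445692415147 width [np.float64(-15.460453800430825), np.float64(-15.175854302222792)] mid rad [np.float64(-99.33437836873735), np.float64(-98.86528298083267)]
0.031 left [np.float64(6.2), np.float64(5.7)] right [np.float64(-5.2), np.float64(-4.6)]
0.033 left [np.float64(5.8), np.float64(5.3)] right [np.float64(-5.5), np.float64(-5.0)]
pin inner end r 0.05223341904681735 -96.79269564444313
```

The pin is within 0.5 mm of the notch centreline (±3 mm allowed). I'll back off the studs, rise, close the fingers and come down on the boss.

Request:
jog_arm --series '[[[0,0,0,0,0,0.05,85],[0,0,0,0,0,0.05,85],[0,0,-12,0,0,0,85],[0,0,-14,0,0,0,85],[1,0,-14,0,0,0,85],[0,0,0,0,0,0,0],[0,0,0,0,0,0,0],[0,0,0,0,0,0,0],[0,0,0,0,0,0,0],[0,0,0,0,0,0,0]]]'

```text
time_s: 10.6
eef_pos: [0.5043, -0.052, 0.0837]
eef_rot: [-0.0, -0.441, 0.897, 0.0]
wrist_force: [0.7, 0.3, -0.3]
opening: 0.136
grasp_force: 0.0
```

Request:
jog_arm --series '[[[0,0,0,0,0,0,0],[0,0,0,0,0,0,0],[0,0,5,0,0,0,0],[0,0,5,0,0,0,0],[0,0,4,0,0,0,0],[0,0,2,0,0,0,0],[0,0,2,0,0,0,0],[0,0,1,0,0,0,0],[0,0,0,0,0,0,0],[0,0,0,0,0,0,0]]]'

```text
time_s: 11.6
eef_pos: [0.5048, -0.0522, 0.0654]
eef_rot: [0.0, -0.441, 0.897, -0.0]
wrist_force: [-0.2, 0.4, -0.3]
opening: 0.003
grasp_force: 0.0
```

```bash
python3 - <<'E'
from ang import *
c=ctrl.camera('wrist');go(c)
o=ctrl.get_obs();print(o['time_s'],o['eef_pos'],o['wrist_force'],o['opening'])
E
```

```text
yel [ 0.4998 -0.0857] fit -99.7 radial -98.1 line miss centre mm 1.0 371
red [ 0.493  -0.1197] fit -101.2 radial -99.7 line miss centre mm 1.8 1065
11.65 [ 0.50484715 -0.05219669  0.06547093] [ 0.82849191 -0.87130526 -0.0294896 ] 0.0031506310583273222
```

Register is unchanged. Now I press: 11 mm of travel brings the TCP to about 0.0545.

Request:
jog_arm --series '[[[0,0,2,0,0,0,0],[0,0,2,0,0,0,0],[0,0,1,0,0,0,0],[0,0,1,0,0,0,0],[0,0,1,0,0,0,0],[0,0,1,0,0,0,0],[0,0,1,0,0,0,0],[0,0,1,0,0,0,0],[0,0,1,0,0,0,0],[0,0,0,0,0,0,0]]]'

```text
time_s: 12.65
eef_pos: [0.505, -0.0523, 0.055]
eef_rot: [0.0, -0.441, 0.897, -0.0]
wrist_force: [-2.9, -0.4, 7.3]
opening: -0.001
grasp_force: 3.8
```

Request:
jog_arm --series '[[[0,0,1,0,0,0,0],[0,0,0,0,0,0,0],[0,0,1,0,0,0,0],[0,0,0,0,0,0,0],[0,0,1,0,0,0,0],[0,0,0,0,0,0,0],[0,0,0,0,0,0,0],[0,0,0,0,0,0,0],[0,0,0,0,0,0,0],[0,0,0,0,0,0,0]]]'

```text
time_s: 13.65
eef_pos: [0.5049, -0.0523, 0.0523]
eef_rot: [0.0, -0.441, 0.897, -0.0]
wrist_force: [-4.3, -0.0, 10.2]
opening: 0.004
grasp_force: 5.2
```

Request:
jog_arm --series '[[[0,0,1,0,0,0,0],[0,0,0,0,0,0,0],[0,0,0,0,0,0,0],[0,0,0,0,0,0,0],[0,0,0,0,0,0,0],[0,0,0,0,0,0,0],[0,0,0,0,0,0,0],[0,0,0,0,0,0,0],[0,0,0,0,0,0,0],[0,0,0,0,0,0,0]]]'

```text
time_s: 14.65
eef_pos: [0.505, -0.0523, 0.052]
eef_rot: [-0.0, -0.442, 0.897, -0.0]
wrist_force: [-6.9, 1.5, 17.7]
opening: 0.0
grasp_force: 9.1
```

The force jumps with almost no travel at TCP z = 52.0 mm (28 + 24 mm), so it has bottomed. I'll verify with the camera.

```bash
python3 - <<'E'
from ang import *
c=ctrl.camera('wrist');go(c,.04)
for p in((250,200),(290,215),(380,210)): print(p,depthpt(c,*p).round(4))
print(ctrl.get_obs()['wrist_force'])
cv2.imwrite('pics/w7.png',c['frame'][60:400,120:520])
E
```

```text
yel [ 0.4998 -0.0858] fit -99.8 radial -98.0 line miss centre mm 1.0 385
red [ 0.4929 -0.1194] fit -100.9 radial -99.8 line miss centre mm 1.2 1278
(250, 200) [ 0.5187 -0.0962  0.0389]
(290, 215) [ 0.507  -0.0766  0.0393]
(380, 210) [ 0.4668 -0.0498  0.0405]
[-6.8296415   1.90245582 18.27506801]
```

View pics/w7.png

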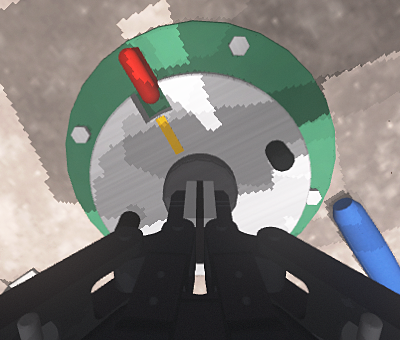

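The picture shows the shut fingers on the boss (200,190) and the pin (140,75) seated in the notch (152,105). The disc top reads 39–40 mm, so it is fully home and held at 18 N. Handing in.

```bash
python3 -c "
from bench import ctrl
print(ctrl.hand_in())"
```

```text
the job is handed in; nothing more can be done
None
```

The disc was turned about 163° counter-clockwise until its notch stood over the pin, then pressed fully home and handed in while still held down at about 18 N.

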